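Lay the cedar plank flat in the tabletop smoker and shut the lid

TASK

Get the tabletop smoker ready: tip over the cedar plank that stands on end at the left of the pan, pushing it near its top towards the right, so that it falls along the pan and lies flat on the pan's floor, and then push the open lid over and down until it is fully shut on the pan. Only push with the fingertips or the outside of the fingers: do not grip, pinch or lift the plank, and leave everything else on the worktop where it is. Finish with the hand clear.

Things in the scene. Friction and masses are not known exactly. Their poses are not given: they have to be found in the camera images.
- smoker: dark steel tabletop smoker, too heavy to shift: a pan 100 (x) by 186 mm (y) outside, 92 by 178 mm inside; rim 56 mm and inner floor 12 mm above the worktop. Origin on the worktop under the pan's centre; x points from the front wall to the hinged back wall (within 0.4 rad of away from the robot), y left, z up. Wire handles stand out 23 mm from the left and right walls, 42 mm up.
- plank: loose cedar plank, 18 mm thick (its x), 76 wide (y), 140 long (z), about 0.1 kg; origin at its centre. It starts standing on end inside the pan, z up, x towards the pan's right, within 7 mm of the left wall; top edge 152 mm above the worktop. Under 1 N at the top tips it to the right and past a lean of 0.13 rad it falls by itself. Lying flat: centre 21 mm up, 8 mm of play to front and back.
- lid (a joint): lid angle, rad: 0 shut on the rim, 1.57 upright; starts open at 1.65 to 1.85, leaning back, stop at 1.95. A 4 mm steel sheet, 100 mm from hinge to front edge, 190 mm wide, with a wooden grip strip (22 x 120 mm, 14 mm thick) along that edge, reaching 118 mm from the hinge. The hinge is stiff (2 to 4 N at the grip): the lid stays where it is left and must be pushed all the way down.
- lid_hinge (a point): the hinge axis at its middle: at the outer top edge of the pan's back wall, 56 mm above the worktop; x, y, z as the smoker's
- lid_grip (a point): middle of the outer face of the wooden grip strip, 107 mm from the hinge axis and 10 mm outside the lid's underside plane: it looks away from the robot while the lid stands open and up when it is shut
- salt_shaker: salt shaker, clear glass with a grey cap, 44 mm across, 90 mm tall; a bystander, origin under its centre
- spice_jar: spice jar with a gold cap, 42 mm across, 106 mm tall; a bystander, origin under its centre
- tin_small: small round food tin, 57 mm across, 72 mm tall; a bystander, origin under its centre
- tomato: tomato, 56 mm across, 62 mm tall; a bystander, origin under its centre
- garlic: garlic bulb, 60 mm across, 58 mm tall; a bystander, origin under its centre
Things that resemble listed ones, but are neither listed nor needed, are in the scene too. What is shaped like the plank but pink or yellow is not meant.

How it is judged:
On the way, in this order (a step that is already met when the one before it is completed fails the run):
1. the plank has been tipped over and lies flat on the pan's floor, with the lid still open (x of plank in the frame of smoker between -0.012 and 0.012 m and y of plank in the frame of smoker between -0.022 and 0.022 m and z of plank in the frame of smoker between 0.012 and 0.027 m and angle between the x axis of plank and the z axis of smoker, either way round below 0.08 rad and value of joint lid above 1 rad), for 0.3 s.
2. the lid is shut over the plank (value of joint lid below 0.05 rad), for 0.2 s.
At the end, for the whole second after the job is handed in: The plank lies flat on the pan's floor inside its walls (its face within 0.08 rad of level, its centre 12 to 27 mm above the worktop and within 12 mm in x and 22 mm in y of the pan's centre, at rest) and the lid is shut (within 0.05 rad) (x of plank in the frame of smoker between -0.012 and 0.012 m and y of plank in the frame of smoker between -0.022 and 0.022 m and z of plank in the frame of smoker between 0.012 and 0.027 m and angle between the x axis of plank and the z axis of smoker, either way round below 0.08 rad and value of joint lid below 0.05 rad and linear speed of plank below 0.02 m/s); the robot touches nothing.
It fails at once if the plank is lifted (its centre more than 20 mm above where it started) (height (world z) of plank above 0.102 m).
It fails at once if the plank is pinched: the point between the finger pads is inside the plank's thickness (x of the grasp point in the frame of plank between -0.009 and 0.009 m and y of the grasp point in the frame of plank between -0.038 and 0.038 m and z of the grasp point in the frame of plank between -0.07 and 0.075 m).
It fails at once if a bystander is moved more than 20 mm (distance of any of salt_shaker, spice_jar, tin_small, tomato, garlic from where it was at the start of the episode above 0.02 m).
It also fails if it takes over 48 s, if anything falls off the work surface, if the arm or the gripper's body presses on something with over 40 N, if the wrist force passes 120 N, or if a joint passes its speed limit or range.

ROBOT

A 6-joint arm with a two-finger parallel gripper is mounted at the origin on the work surface; the furniture and walls round the work are solid. World frame = base frame: x ahead of the robot, y to its left, z up, the work surface at z = 0. Lengths are in m, angles in rad, forces in N, time in s.
With the tool pointing down it reaches from about 0.275 to 0.825 m from the base axis. Payload 4.9 kg.
Tool frame: the origin (TCP) lies at the very end of the fingers, on their centre line; the grasp point (between the pads) lies 19 mm behind it; z points along the fingers, y is the line along which they close (so a half turn about z gives the same grasp; the last joint's range is limited). The gripper opens to 85 mm and grips with 20 to 120 N. Pads are 22 mm wide; open, the fingers measure 114 mm over their backs; the gripper's body (76 mm by 85 mm) begins 54 mm behind the grasp point. The pads swing forward as they close: fully open they stand 13 mm farther back than shut.
Start: joints at [-1.331, 0.326, -0.193, 1.052, 0, 1.437], TCP at [0.201, -0.512, 0.231] pointing down, gripper open.
Joint ranges: [-2.65, 2.65], [-0.97, 1.79], [-1.3, 1.35], [-1.93, 2.1], [-1.47, 1.37], [-3.14, 3.14]. Speed limits (rad/s): [2.57, 2.57, 3.14, 3.14, 3.14, 3.14].

INTERFACE

Orientations are given as a rotation vector (axis times angle).
In Python, from bench import bot gives the robot as it stands. The module is installed in compiled form; this text tells all that it offers.
- The arm moves only by the tool play_rows, never from a script. Its argument "motion" is a list of rows, each a list of 7 numbers: the opening in per cent of the stroke, from 0 (shut) to 100 (fully open), then the shift along the tool's x, y, z in units of 40 mm (1.0 is 40 mm), then the turn, a rotation vector about the tool's x, y, z in units of 5 degrees (1.0 is 5 degrees). A call has 1 to 12 rows; each row is the pose to reach, as a shift and turn from the pose commanded when the call began, along the tool's axes at that moment; what a row does not reach only later rows make up. A row lasts 1/12 s, in which the tool goes at most 41.7 mm and 7.16 degrees, less where a joint would pass 70% of its speed; a pose out of reach is approached as far as the arm can. A call with a gripper value outside its range is refused whole. The fingers move at their own pace and stop on an object; the grip force is fixed at half the most. Time passes only in rows, so rows that repeat a pose let the fingers close. It gives the time, the measured TCP pose, the force, the opening and the grip force at its end, in the units of the state.
- bot.sense(): the state, without advancing time (a new reading comes with each control period).
- bot.grab_frame(name): name is "side" or "top" or "wrist"; returns the picture (480x640x3 uint8, red, green, blue); there is no depth.
- bot.camera_info(name): a dict with "fx", "fy", "cx", "cy" (pixels), "dist_coeffs" ([k1, k2, p1, p2, k3] as OpenCV has them; the pictures are not rectified), "rvec" (rotation vector, rad) and "tvec" (3), from world to camera coordinates, as OpenCV has them; the wrist camera has in their place "tool_from_camera" (4x4, takes a point from camera to tool coordinates, whose origin is the TCP and whose axes are the flange's). Camera axes: x right, y down, z forward; pixel columns grow to the right and rows downward; lengths in m; the calibration is good to about 2 mm. A picture is of the moment at which its call begins: read the wrist's pose just before it. camera_info takes no time and is no camera call.
- bot.job_done(): hands the job in; it is judged then, once.
The state is a dict: "time_s": time; "qpos": joint angles; "qvel": joint speeds; "tau": joint torques, N m; "tool_pos": TCP position; "eef_rot": TCP orientation; "contact_force": force on the tool from outside, world axes, zero at the start; "ft_torque": the same for the moment, N m; "grip_width": finger opening in m; "grip_force": force on a finger pad.
Only numpy, scipy, OpenCV 4.12 (cv2) and the standard library are available. Lean on these libraries where they do the work, as an engineer would, in place of code of your own. Each camera call takes 0.05 s, during which the arm holds its last target. There are 200 camera calls.

## Working session

There is one attempt and no reset: what is moved stays moved. The work goes in short steps, Python scripts to look and compute and a tool call to move; the robot and the scene stay as the last step left them, time stands still between calls to the robot, and variables do not carry over. Pictures are saved under pics/ and viewed, at most 10 in all, crops included, and the job is handed in when it is done.

Besides the shell and the picture viewer there is one more tool, called after "Call:" as name([rows], argument=value, ...), one row to a line, values as JSON. play_rows: Moves the arm, as the interface text tells. Its arguments: {"type":"object","properties":{"motion":{"type":"array"}},"required":["motion"]}

```bash
mkdir -p pics
python3 - <<'E'
from bench import bot
import cv2
s=bot.sense();print(s['time_s'],s['tool_pos'],s['eef_rot'],s['grip_width'])
for n in('side','top'):
    cv2.imwrite(f'pics/{n}0.png',bot.grab_frame(n)[:,:,::-1])
    print(n,bot.camera_info(n))
print(bot.camera_info('wrist'))
E
```

```text
0.0 [ 0.2006996  -0.5114454   0.23050791] [-3.08518913e+00 -5.83436121e-01  1.67531744e-04] 0.08552173113698334
side {'fx': 545.1541076042291, 'fy': 545.1541076042291, 'cx': 317.61438785426316, 'cy': 247.63303717628693, 'dist_coeffs': array([0.02432955, 0.        , 0.        , 0.        , 0.        ]), 'rvec': array([ 2.19951521, -0.16360643,  0.07626254]), 'tvec': array([-0.46314635,  0.14215416,  0.98722347])}
top {'fx': 617.5533818725207, 'fy': 617.5533818725207, 'cx': 316.2509982870452, 'cy': 242.52168098355898, 'dist_coeffs': array([0.02147114, 0.        , 0.        , 0.        , 0.        ]), 'rvec': array([ 1.97915988, -2.25258015,  0.24397157]), 'tvec': array([0.089217  , 0.47148641, 1.06823107])}
{'fx': 350.4111287291248, 'fy': 350.4111287291248, 'cx': 320.2597306861192, 'cy': 250.63344327778555, 'dist_coeffs': array([-0.06322282,  0.        ,  0.        ,  0.        ,  0.        ]), 'tool_from_camera': array([[ 1.52099913e-04, -9.62428801e-01, -2.71534122e-01,
         6.88753038e-02],
       [ 9.99999886e-01,  2.37082377e-05,  4.76118448e-04,
        -2.02374099e-03],
       [-4.51792512e-04, -2.71534163e-01,  9.62428696e-01,
        -1.42698417e-01],
       [ 0.00000000e+00,  0.00000000e+00,  0.00000000e+00,
         1.00000000e+00]])}
```

View pics/top0.png

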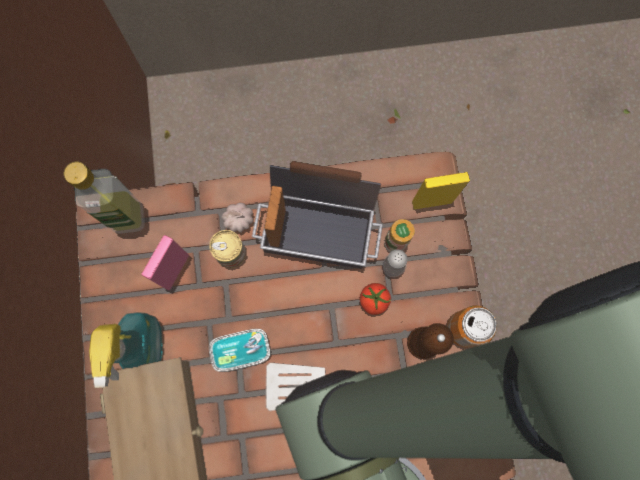

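View pics/side0.png

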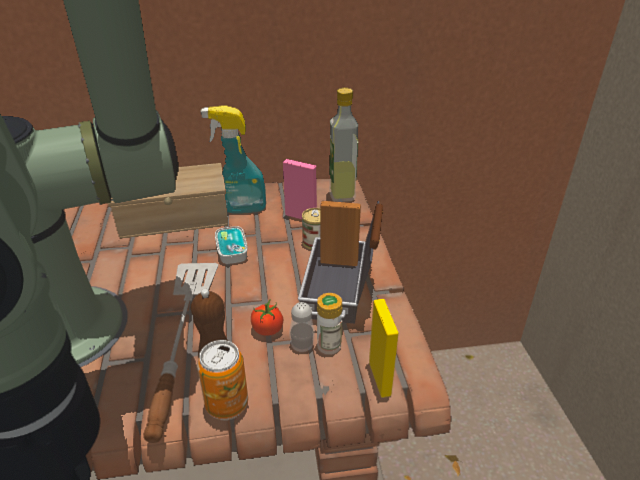

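The top view shows the smoker at about (318,230), the plank standing at (274,215) and the lid open behind the pan. The garlic and tin are at left (237,218 and 227,247), with the jar and shaker at right (402,233 and 396,262). I'll zoom in for the corner pixels.

Run:
```python
import cv2
a=cv2.imread('pics/top0.png')[145:290,215:415]
cv2.imwrite('pics/topc.png',cv2.resize(a,None,fx=4,fy=4,interpolation=cv2.INTER_CUBIC))
```

```text
(no output)
```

View pics/topc.png

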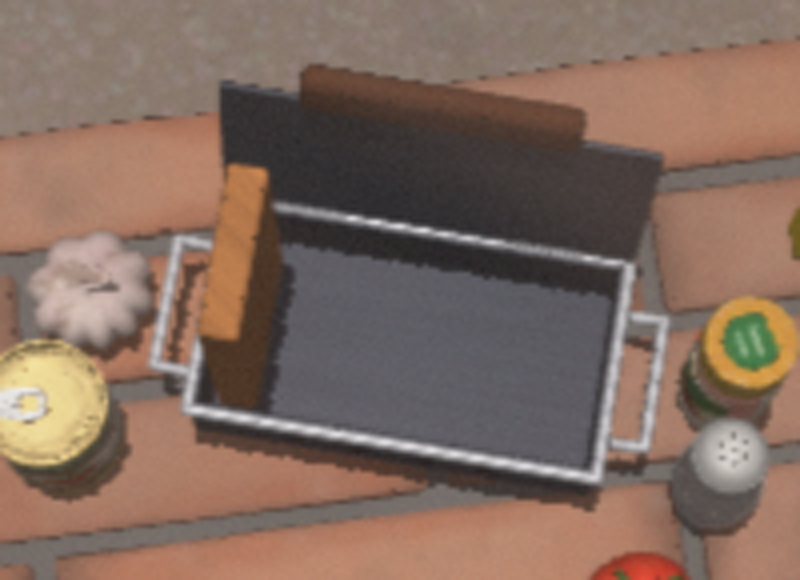

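The crop gives these rim corners: front-left (183,411), front-right (600,483), back-right (635,262). The plank's top face runs (228,165), (268,168), (240,338), (202,333), and the lid's free-edge corners are (221,82) and (662,155).

```bash
cat > h.py <<'E'
import numpy as np,cv2
from bench import bot
from scipy.spatial.transform import Rotation as R
from scipy.optimize import least_squares
def cam(n):
    i=bot.camera_info(n);K=np.array([[i['fx'],0,i['cx']],[0,i['fy'],i['cy']],[0,0,1]])
    return i,K
def proj(n,P):
    i,K=cam(n);return cv2.projectPoints(np.array(P,float).reshape(-1,1,3),i['rvec'],i['tvec'],K,i['dist_coeffs'])[0][:,0]
def back(n,uv,z):
    i,K=cam(n);p=cv2.undistortPoints(np.array(uv,float).reshape(-1,1,2),K,i['dist_coeffs'])[:,0]
    r=cv2.Rodrigues(i['rvec'])[0];d=np.c_[p,np.ones(len(p))]@r;c=-r.T@i['tvec']
    return c+d*((z-c[2])/d[:,2])[:,None]
E
python3 - <<'E'
from h import *
C=lambda l:(np.array(l,float)+.5)/4-.5+[215,145]
rim=C([(183,411),(600,483),(635,262)])
loc=np.array([[-.05,.093,.056],[-.05,-.093,.056],[.05,-.093,.056]])
def W(q,L):
    c,s=np.cos(q[2]),np.sin(q[2]);L=np.asarray(L)
    return np.c_[q[0]+c*L[:,0]-s*L[:,1],q[1]+s*L[:,0]+c*L[:,1],L[:,2]]
lid=C([(221,82),(662,155)])
def lidp(a):return [[.05-.1*np.cos(a),y,.056+.1*np.sin(a)] for y in(.095,-.095)]
f=lambda q:np.r_[(proj('top',W(q,loc))-rim).ravel(),(proj('top',W(q,lidp(q[3])))-lid).ravel()]
s=least_squares(f,[.55,0,0,1.75]);print('smoker x y yaw lid',s.x,'res',s.fun.round(1))
pt=back('top',C([(228,165),(268,168),(240,338),(202,333)]),.152);print('plank top',pt.round(4))
c,sn=np.cos(s.x[2]),np.sin(s.x[2]);print('local',((pt[:,:2]-s.x[:2])@np.array([[c,-sn],[sn,c]])).round(4))
for n,uv,z in(('jar',(750,345),.106),('salt',(733,448),.09),('tin',(50,400),.072),('garlic',(95,285),.04)):
    p=back('top',C([uv]),z)[0];print(n,p.round(3),((p[:2]-s.x[:2])@np.array([[c,-sn],[sn,c]])).round(3))
st=bot.sense();print(R.from_rotvec(st['eef_rot']).as_matrix().round(3))
E
```

```text
smoker x y yaw lid [ 0.5019971   0.0228646  -0.29751554  1.7979345 ] res [ 1.2 -0.1 -0.6 -0.9 -1.   1.  -0.6 -0.   1.   0. ]
plank top [[0.563  0.0928 0.152 ]
 [0.5595 0.0763 0.152 ]
 [0.4886 0.0964 0.152 ]
 [0.4927 0.1116 0.152 ]]
local [[ 0.0378  0.0847]
 [ 0.0393  0.068 ]
 [-0.0344  0.0664]
 [-0.0349  0.0821]]
jar [ 0.469 -0.12   0.106] [ 0.01  -0.146]
salt [ 0.428 -0.108  0.09 ] [-0.033 -0.147]
tin [0.491 0.185 0.072] [-0.058  0.152]
garlic [0.549 0.163 0.04 ] [0.004 0.148]
[[ 0.931  0.365 -0.   ]
 [ 0.365 -0.931  0.001]
 [ 0.    -0.002 -1.   ]]
```

Call:
play_rows([
  [0,1,-0.9,-0.25,0,0,-0.8],
  [0,2,-1.8,-0.25,0,0,-1.6],
  [0,3,-2.6,-0.25,0,0,-2.4],
  [0,3.8,-3.4,-0.25,0,0,-3.2],
  [0,4.6,-4.1,-0.25,0,0,-4],
  [0,5.4,-4.8,-0.25,0,0,-4.8],
  [0,6.2,-5.5,-0.25,0,0,-5.6],
  [0,7,-6.2,-0.25,0,0,-6.4],
  [0,7.7,-6.8,-0.25,0,0,-7.2],
  [0,8.4,-7.4,-0.25,0,0,-8],
  [0,8.7,-7.7,-0.25,0,0,-8.5],
  [0,9,-8,-0.25,0,0,-8.5],
])

```text
time_s: 1.1
tool_pos: [0.42, -0.0793, 0.2412]
eef_rot: [-2.661, -1.668, -0.001]
contact_force: [-0.3, -0.2, 0.2]
grip_width: -0.0005
grip_force: 0.0
```

```bash
cat >> h.py <<'E'
SM=np.array([.502,.0229,-.2975])
def toW(l):
    c,s=np.cos(SM[2]),np.sin(SM[2]);return np.array([SM[0]+c*l[0]-s*l[1],SM[1]+s*l[0]+c*l[1],l[2]])
def toL(p):
    c,s=np.cos(SM[2]),np.sin(SM[2]);d=np.array(p[:2])-SM[:2];return np.array([c*d[0]+s*d[1],-s*d[0]+c*d[1],p[2]])
def units(l,yaw=SM[2]+np.pi/2):
    """row (6 numbers) from the current pose to smoker-frame point l, tool down with x along yaw"""
    s=bot.sense();r=R.from_rotvec(s['eef_rot'])
    t=R.from_matrix(np.c_[[np.cos(yaw),np.sin(yaw),0],[np.sin(yaw),-np.cos(yaw),0],[0,0,-1]])
    return np.r_[r.inv().apply(toW(l)-s['tool_pos'])/.04,np.degrees((r.inv()*t).as_rotvec())/5].round(2)
def st():
    s=bot.sense();print('t',round(s['time_s'],2),'L',toL(s['tool_pos']).round(4),'F',s['contact_force'].round(1),'w',round(s['grip_width'],4),'q',s['qpos'].round(2))
E
python3 -c "
from h import *
st();print(units([0,.126,.24]),units([0,.126,.135]))"
```

```text
t 1.1 L [-0.0485 -0.1218  0.2412] F [-0.3 -0.2  0.2] w -0.0005 q [-0.36  0.09 -0.47  1.01  0.    1.66]
[ 6.31  0.25  0.04 -0.   -0.01 -1.76] [ 6.3   0.25  2.66 -0.   -0.01 -1.76]
```

Call:
play_rows([
  [0,0.9,0,0,0,0,-0.3],
  [0,1.8,0.1,0,0,0,-0.6],
  [0,2.7,0.1,0,0,0,-0.9],
  [0,3.6,0.1,0,0,0,-1.2],
  [0,4.5,0.2,0,0,0,-1.5],
  [0,5.4,0.2,0,0,0,-1.7],
  [0,6.3,0.2,0,0,0,-1.7],
  [0,6.3,0.2,0,0,0,-1.7],
  [0,6.3,0.2,0,0,0,-1.7],
  [0,6.3,0.2,0,0,0,-1.7],
])

```text
time_s: 1.93
tool_pos: [0.5364, 0.1399, 0.2406]
eef_rot: [-2.534, -1.856, 0.003]
contact_force: [-0.0, -0.7, -0.0]
grip_width: -0.0003
grip_force: 0.0
```

```bash
python3 -c "
from h import *
st();print(units([0,.126,.135]),units([0,.06,.135]))
cv2.imwrite('pics/w1.png',bot.grab_frame('wrist')[:,:,::-1])"
```

```text
t 1.93 L [-0.0015  0.122   0.2406] F [-0.  -0.7 -0. ] w -0.0003 q [ 0.12  0.33 -0.16  1.08 -0.    2.  ]
[ 0.1   0.04  2.64 -0.02  0.01 -0.1 ] [-1.55  0.05  2.64 -0.02  0.01 -0.1 ]
```

View pics/w1.png

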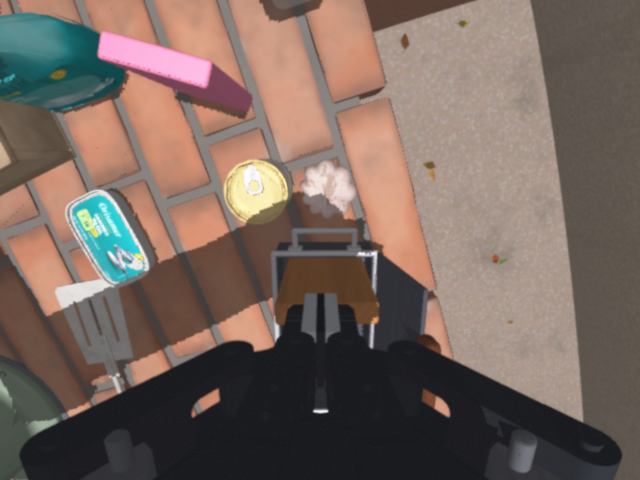

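The wrist view shows the plank top (278–380, 260–320) just ahead of the closed fingers at (321,310) and centred on them. The garlic and tin are well below. I'll descend to the left of the plank, then push.

Call:
play_rows([
  [0,0.1,0,0.5,0,0,0],
  [0,0.2,0,1.1,0,0,0],
  [0,0.2,0,1.7,0,0,0],
  [0,0.2,0,2.3,0,0,0],
  [0,0.2,0,2.6,0,0,0],
  [0,0.2,0,2.65,0,0,0],
  [0,0.2,0,2.65,0,0,0],
])

```text
time_s: 2.57
tool_pos: [0.5386, 0.1465, 0.1349]
eef_rot: [-2.536, -1.853, 0.003]
contact_force: [0.5, -0.3, -0.1]
grip_width: -0.0
grip_force: 0.0
```

Call:
play_rows([
  [0,-0.2,0,0,0,0,0],
  [0,-0.4,0,0,0,0,0],
  [0,-0.55,0,0,0,0,0],
  [0,-0.7,0,0,0,0,0],
  [0,-0.8,0,0,0,0,0],
  [0,-0.9,0,0,0,0,0],
  [0,-1,0,0,0,0,0],
  [0,-1.1,0,0,0,0,0],
  [0,-1.1,0,0,0,0,0],
  [0,-1.1,0,0,0,0,0],
])

```text
time_s: 3.4
tool_pos: [0.5262, 0.1057, 0.1353]
eef_rot: [-2.535, -1.855, -0.0]
contact_force: [-0.5, 0.3, 0.2]
grip_width: 0.0001
grip_force: 0.0
```

```bash
python3 -c "
from h import *
st()
a=bot.grab_frame('side')[:,:,::-1][170:350,220:460]
cv2.imwrite('pics/s2.png',cv2.resize(a,None,fx=3,fy=3))"
```

```text
t 3.4 L [-0.0011  0.0863  0.1353] F [-0.5  0.3  0.2] w 0.0001 q [ 0.06  0.39 -0.37  0.82  0.    1.94]
```

View pics/s2.png

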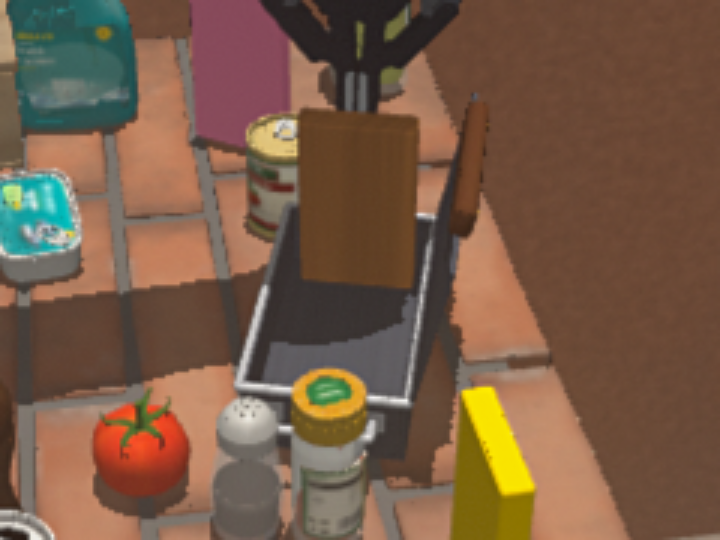

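The plank is standing with a slight lean and the fingers are behind its top. I'll keep pushing.

Call:
play_rows([
  [0,-0.1,0,0,0,0,0],
  [0,-0.2,0,0,0,0,0],
  [0,-0.3,0,0,0,0,0],
  [0,-0.4,0,0,0,0,0],
  [0,-0.5,0,0,0,0,0],
  [0,-0.55,0,0,0,0,0],
  [0,-0.55,0,0,0,0,0],
  [0,-0.55,0,0,0,0,0],
  [0,-0.55,0,0,0,0,0],
  [0,-0.55,0,0,0,0,0],
  [0,-0.55,0,0,0,0,0],
])

```text
time_s: 4.37
tool_pos: [0.5197, 0.085, 0.1353]
eef_rot: [-2.535, -1.856, -0.0]
contact_force: [-0.5, 0.7, -0.3]
grip_width: 0.0001
grip_force: 0.0
```

Call:
play_rows([
  [0,0.1,0,-0.5,0,0,0],
  [0,0.1,0,-1.2,0,0,0],
  [0,0.1,0,-2,0,0,0],
  [0,0.1,0,-2.6,0,0,0],
  [0,0.1,0,-2.6,0,0,0],
  [0,0.1,0,-2.6,0,0,0],
])

```text
time_s: 4.87
tool_pos: [0.5219, 0.0889, 0.2407]
eef_rot: [2.533, 1.855, 0.005]
contact_force: [0.0, -0.1, 0.5]
grip_width: -0.0001
grip_force: 0.0
```

```bash
python3 -c "
from h import *
st()
a=bot.grab_frame('side')[:,:,::-1][170:350,220:460]
b=bot.grab_frame('top')[:,:,::-1][145:290,215:415]
cv2.imwrite('pics/s3.png',np.vstack([cv2.resize(a,(400,300)),cv2.resize(b,(400,290))]))
print(units([.14,-.0,.24]))"
```

```text
t 4.87 L [-0.0003  0.0689  0.2407] F [ 0.  -0.1  0.5] w -0.0001 q [ 0.03  0.28 -0.23  1.05  0.    1.91]
[-1.67  3.56 -0.04 -0.01  0.   -0.11]
```

View pics/s3.png

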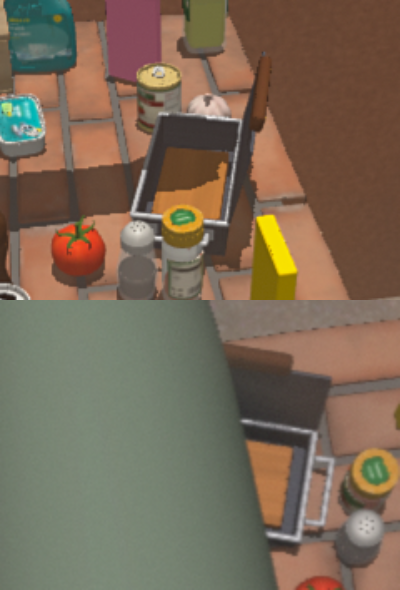

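The side view shows the plank lying flat on the pan floor with the lid still open. Next I'll go over and behind the lid.

Call:
play_rows([
  [0,-0.4,0.7,0,0,0,0],
  [0,-0.8,1.5,0,0,0,0],
  [0,-1.2,2.3,0,0,0,0],
  [0,-1.6,3.1,0,0,0,0],
  [0,-1.7,3.5,0,0,0,0],
  [0,-1.7,3.5,0.3,0,0,0],
  [0,-1.7,3.5,0.9,0,0,0],
  [0,-1.7,3.5,1.6,0,0,0],
  [0,-1.7,3.5,2.2,0,0,0],
  [0,-1.7,3.5,2.5,0,0,0],
  [0,-1.7,3.5,2.5,0,0,0],
])

```text
time_s: 5.88
tool_pos: [0.6299, -0.018, 0.1337]
eef_rot: [-2.529, -1.852, 0.011]
contact_force: [-0.1, 0.5, -0.6]
grip_width: -0.0001
grip_force: 0.0
```

```bash
python3 -c "
from h import *
st()
for a in [1.8,1.6,1.4,1.2,1,.8,.6,.4,.2,.1,0]:
    # finger's front bottom corner on the outer grip face at r=.105
    x=.05-.105*np.cos(a)+.01*np.sin(a)+.0145; z=.056+.105*np.sin(a)+.01*np.cos(a)
    if a>1.5:z-=.025
    if a<.3:x-=.0145*(1-a/.3)
    print(a,round(x,3),round(z,3),units([x,0,z])[:3])"
```

```text
t 5.88 L [ 0.1343 -0.0016  0.1337] F [-0.1  0.5 -0.6] w -0.0001 q [-0.15  0.55 -0.09  0.93  0.    1.73]
1.8 0.098 0.131 [ 0.03 -0.9   0.08]
1.6 0.078 0.136 [ 0.03 -1.42 -0.04]
1.4 0.057 0.161 [ 0.02 -1.95 -0.67]
1.2 0.036 0.157 [ 0.02 -2.47 -0.57]
1 0.016 0.15 [ 0.01 -2.96 -0.37]
0.8 -0.001 0.138 [ 0.01 -3.39 -0.08]
0.6 -0.017 0.124 [ 0.   -3.77  0.29]
0.4 -0.028 0.106 [ 0.   -4.06  0.73]
0.2 -0.041 0.087 [-0.   -4.38  1.22]
0.1 -0.049 0.076 [-0.   -4.56  1.47]
0 -0.055 0.066 [-0.   -4.72  1.74]
```

Call:
play_rows([
  [0,0,-0.4,0,0,0,0],
  [0,0,-0.8,0,0,0,0],
  [0,0,-1.1,-0.1,0,0,0],
  [0,0,-1.4,-0.3,0,0,0],
  [0,0,-1.7,-0.5,0,0,0],
  [0,0,-1.95,-0.65,0,0,0],
  [0,0,-2.2,-0.62,0,0,0],
  [0,0,-2.45,-0.57,0,0,0],
  [0,0,-2.7,-0.47,0,0,0],
  [0,0,-2.95,-0.37,0,0,0],
  [0,0,-2.95,-0.37,0,0,0],
])

```text
time_s: 6.8
tool_pos: [0.5197, 0.0178, 0.1542]
eef_rot: [-2.534, -1.856, 0.001]
contact_force: [-0.5, -0.4, -0.1]
grip_width: 0.0004
grip_force: 0.0
```

```bash
python3 -c "
from h import *
st()
a=bot.grab_frame('side')[:,:,::-1][170:350,220:460]
cv2.imwrite('pics/s4.png',cv2.resize(a,None,fx=3,fy=3))
for a in [.8,.6,.4,.3,.2,.1,0,-.03]:
    x=.05-.105*np.cos(a)+.01*np.sin(a)+.0145; z=.056+.105*np.sin(a)+.01*np.cos(a)
    if a<.3:x-=.0145*(1-max(a,0)/.3)
    print(a,units([x,0,z])[:3])"
```

```text
t 6.8 L [0.0184 0.0003 0.1542] F [-0.5 -0.4 -0.1] w 0.0004 q [-0.11  0.34 -0.39  0.85  0.    1.77]
0.8 [-0.01 -0.52  0.4 ]
0.6 [-0.01 -0.89  0.77]
0.4 [-0.02 -1.19  1.21]
0.3 [-0.02 -1.3   1.44]
0.2 [-0.02 -1.51  1.69]
0.1 [-0.02 -1.69  1.95]
0 [-0.02 -1.85  2.21]
-0.03 [-0.02 -1.86  2.29]
```

View pics/s4.png

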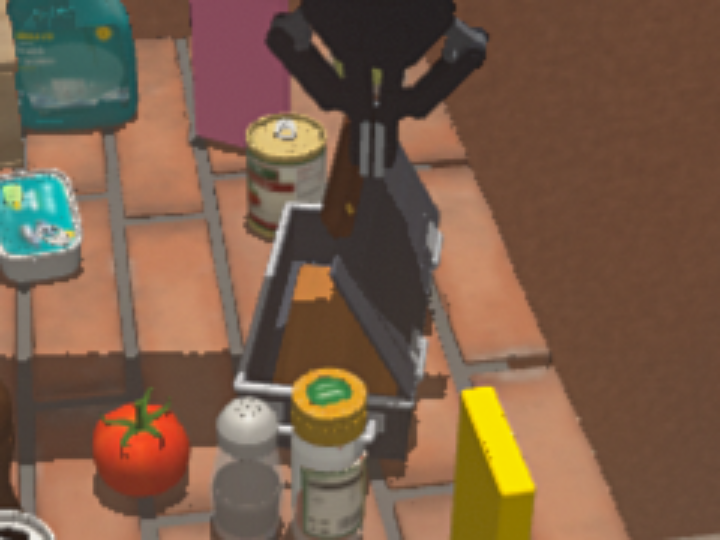

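The lid is about half closed, at roughly 45–60°, with the fingertips just behind the grip. I'll push on down.

Call:
play_rows([
  [0,0,-0.25,0.2,0,0,0],
  [0,0,-0.5,0.4,0,0,0],
  [0,0,-0.7,0.58,0,0,0],
  [0,0,-0.9,0.77,0,0,0],
  [0,0,-1.05,1,0,0,0],
  [0,0,-1.2,1.2,0,0,0],
  [0,0,-1.3,1.45,0,0,0],
  [0,0,-1.5,1.7,0,0,0],
  [0,0,-1.65,1.95,0,0,0],
  [0,0,-1.75,2.1,0,0,0],
  [0,0,-1.75,2.2,0,0,0],
  [0,0,-1.75,2.2,0,0,0],
])

```text
time_s: 7.85
tool_pos: [0.4538, 0.0385, 0.0661]
eef_rot: [-2.534, -1.855, 0.002]
contact_force: [0.3, 1.1, 1.0]
grip_width: 0.0
grip_force: 0.0
```

```bash
python3 -c "
from h import *
st()
a=bot.grab_frame('side')[:,:,::-1][170:350,220:460]
cv2.imwrite('pics/s5.png',cv2.resize(a,None,fx=3,fy=3))"
```

```text
t 7.85 L [-0.0507  0.0008  0.0661] F [0.3 1.1 1. ] w 0.0 q [-0.08  0.35 -0.65  0.57  0.    1.8 ]
```

View pics/s5.png

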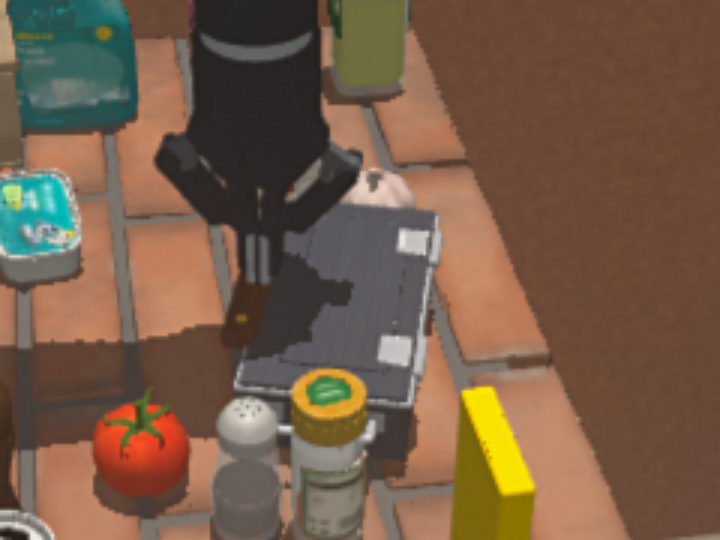

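The lid is almost shut, with the fingertips on the grip at (258,280), but the force is still low. I'll press gently until it rises.

Call:
play_rows([
  [0,0,0,0.02,0,0,0],
  [0,0,0,0.04,0,0,0],
  [0,0,0,0.06,0,0,0],
  [0,0,0,0.06,0,0,0],
  [0,0,0,0.06,0,0,0],
])

```text
time_s: 8.32
tool_pos: [0.4546, 0.0384, 0.0657]
eef_rot: [2.535, 1.856, 0.0]
contact_force: [-8.2, 0.4, 27.4]
grip_width: 0.0002
grip_force: 13.5
```

The force reached 27 N after only 0.4 mm of travel, so the lid is on its stop. I'll retract.

Call:
play_rows([
  [0,0,0,-0.2,0,0,0],
  [0,0,0,-0.7,0,0,0],
  [0,0,0,-1.5,0,0,0],
  [0,0,0,-2.3,0,0,0],
  [0,0,-0.8,-3,0,0,0],
  [0,0,-1.6,-3.4,0,0,0],
  [0,0,-2,-3.4,0,0,0],
  [0,0,-2,-3.4,0,0,0],
  [0,0,-2,-3.4,0,0,0],
])

```text
time_s: 9.07
tool_pos: [0.3785, 0.0626, 0.2001]
eef_rot: [2.533, 1.856, 0.002]
contact_force: [0.1, -0.1, 0.1]
grip_width: -0.0001
grip_force: 0.0
```

```bash
python3 -c "
from h import *
st()
a=bot.grab_frame('side')[:,:,::-1][170:350,220:460]
cv2.imwrite('pics/s6.png',cv2.resize(a,None,fx=3,fy=3))"
```

```text
t 9.07 L [-0.1297  0.0017  0.2001] F [ 0.1 -0.1  0.1] w -0.0001 q [-0.03  0.04 -0.63  0.89 -0.    1.85]
```

View pics/s6.png

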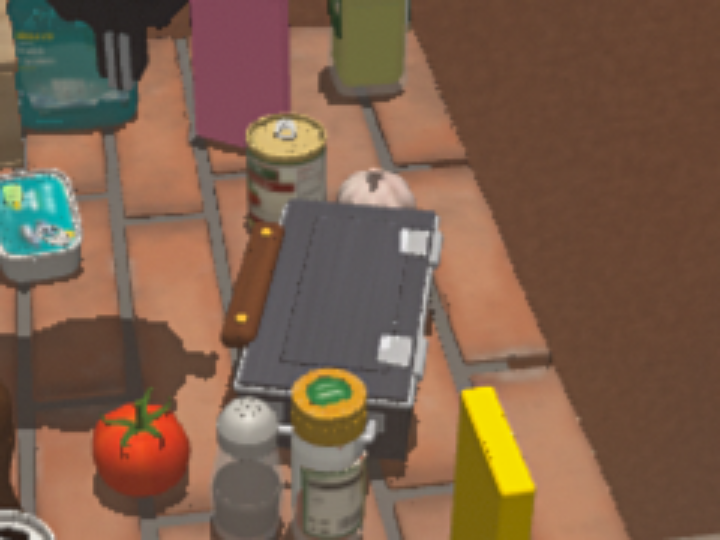

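The lid lies flat and shut on the rim, with the grip strip at (250,285). The hand is clear and the bystanders are where they were.

```bash
python3 -c "
from bench import bot
print(bot.job_done())"
```

```text
the job is handed in; nothing more can be done
None
```

I tipped the plank flat onto the pan floor and pushed the lid down to its stop, then handed the job in with the hand clear and the bystanders in place; no verdict was returned.

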